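Pointing check before the drive cage goes down

TASK

The desktop computer is about to be closed up: do the pointing check first, holding the closed fingertips straight above each part, about a finger's breadth or two over it, without touching it, for two full seconds: first the coin battery on the main board, then the middle of the memory module. Then push the raised drive cage gently down with the fingertips on its bare sheet-metal face, without gripping it or touching the hard disk on its other side, until it lies fully down, and move clear. Touch nothing on the main board and leave the things lying around the computer where they are.

Things in the scene. Friction and masses are not known exactly. Their poses are not given: they have to be found in the camera images.
- chassis: Open low desktop computer lying flat, cover off: steel tray 320 (x) x 310 (y) x 90 mm high, black front panel 18 mm thick on its +x end. Fixed. Origin: centre of the underside; x from back panel to front panel, y to the wall with the cage hinge, z up. A power supply fills the back +y corner, 76 mm high. Nothing but the raised cage stands higher than 95 mm.
- board: Main board in the tray, 280 x 190 mm, its upper face 10 mm above the bench, with the processor cooler (80 x 80 mm black fan on fins, 68 mm above the bench, centred at x 72, y -90 mm in the chassis frame), back-panel ports and card slots. Origin: centre of the upper face. Not to be touched.
- battery: Coin battery in its holder on the main board: flat bright steel disc 20 mm across in a round black holder 25 mm across. Origin: underside of the holder, 10 mm above the bench. Not to be touched. It and the heatsink change places from machine to machine.
- battery_top (a point): Centre of the battery's upper face, 16.5 mm above the bench; axes as the chassis.
- memory: Memory module standing on edge in the first of two parallel 140 mm black sockets (the other, 10 mm to -y, is empty): green board 133 mm long along the chassis x, 4.5 mm thick over its black chips, upper edge 46 mm above the bench. Origin: on the main board under the middle of the module. Not to be touched.
- memory_top (a point): Middle of the module's upper edge, 46 mm above the bench; x runs along the module; axes as the chassis.
- heatsink: Square finned aluminium heatsink, 36 x 36 x 14 mm high, on the main board near the battery. Origin: centre of its underside, 10 mm above the bench. Not to be touched.
- cage (a joint): Angle of the drive cage about its hinge, rad: 0 = fully down (flat), about 1.5 = standing up. Starts between 1.42 and 1.58. The hinge is stiff: the cage stays at any angle where it is left and takes about 1 to 7 N near its free edge to push down. At 0 it comes to rest on buffers that give about a millimetre; no click.
- cage_frame: Bare sheet-steel drive cage: 200 mm along the hinge (its x), 170 mm from hinge to free edge (its -y), 34 mm thick (its -z). Origin: hinge axis, mid-length, in the plane of the outer face; z is that face's outward normal. Raised, the outer face looks to the chassis's +y, free edge some 256 mm up; down, it looks up, 86 mm above the bench, over the battery and half the memory.
- cage_hinge (a point): Hinge axis, mid-length, in the plane of the outer face, 86 mm above the bench; axes turn with the cage: as the chassis's when it is down.
- cage_edge (a point): Middle of the cage's free edge, in the plane of the outer face, 170 mm from the hinge axis.
- disk: Hard disk, 147 x 102 x 25 mm, hung under the cage; it looks to the chassis's -y while the cage stands up. Origin: centre of its open face. Not to be touched.
- screwdriver: Loose screwdriver, 190 mm, black handle, lying on the bench on the chassis's -y side. Bystander.
- mouse: Loose black computer mouse, 105 x 60 x 34 mm, on the bench on the chassis's +y side. Bystander.
- spare_drive: Loose flat drive, 100 x 70 x 9.5 mm, on the bench on the chassis's +y side. Bystander.
- screw_pot: Loose small steel bowl, 68 mm across, 30 mm high, on the bench on the chassis's -y side. Bystander.

How it is judged:
By the outcome, as a careful person would: the job done as asked, in the order asked, and still so for the second after the job is handed in, with the robot touching nothing.
It also fails if it takes over 64 s, if anything falls off the work surface, if the arm or the gripper's body presses on something with over 40 N, if the wrist force passes 120 N, or if a joint passes its speed limit or range.

ROBOT

A 6-joint arm with a two-finger parallel gripper is mounted at the origin on the work surface. World frame = base frame: x ahead of the robot, y to its left, z up, the work surface at z = 0. Lengths are in mm, angles in rad, forces in N, time in s.
With the tool pointing down it reaches from about 350 to 725 mm from the base axis. Payload 4.3 kg.
Tool frame: the origin (TCP) lies at the very end of the fingers, on their centre line; the grasp point (between the pads) lies 19 mm behind it (ctrl.grip_depth is the distance from the TCP to the grasp point, in mm); z points along the fingers, y is the line along which they close (so a half turn about z gives the same grasp; the last joint's range is limited). The gripper opens to 85 mm and grips with 20 to 120 N. Pads are 22 mm wide; open, the fingers measure 114 mm over their backs; the gripper's body (76 mm by 85 mm) begins 54 mm behind the grasp point. The pads swing forward as they close: fully open they stand 13 mm farther back than shut.
Start: joints at [-1.287, 0.377, 0.081, 1.274, 0, 1.46], TCP at [220.643, -531.025, 192.129] pointing down, gripper open.
Joint ranges: [-2.72, 2.72], [-0.84, 1.66], [-1.02, 1.22], [-1.77, 2.12], [-1.37, 1.28], [-3.14, 3.14]. Speed limits (rad/s): [2.57, 2.57, 3.14, 3.14, 3.14, 3.14].

INTERFACE

Orientations are given as a rotation vector (axis times angle).
In Python, from station import sensors, capture, calibration, sign_off, ctrl gives the robot as it stands.
- The arm moves only by the tool play_rows, never from a script. Its argument "commands" is a list of rows, each a list of 3 entries, a list of its own where there are three numbers: the turn, a rotation vector about the tool's x, y, z in degrees, then the shift along the tool's x, y, z in units of 30 mm (1.0 is 30 mm), then the closure, from 0 (fully open) to 1 (shut). In form: [[[rx, ry, rz], [x, y, z], fingers], ...]. A call has 1 to 10 rows; each row is the pose to reach, as a shift and turn from the pose commanded when the call began, along the tool's axes at that moment; what a row does not reach only later rows make up. A row lasts 1/12 s, in which the tool goes at most 41.7 mm and 7.16 degrees, less where a joint would pass 70% of its speed; a pose out of reach is approached as far as the arm can. A call with a gripper value outside its range is refused whole. The fingers move at their own pace and stop on an object; the grip force is fixed at half the most. Time passes only in rows, so rows that repeat a pose let the fingers close. It gives the time, the measured TCP pose, the force, the opening and the grip force at its end, in the units of the state.
- sensors.get_state(): the state, without advancing time (a new reading comes with each control period).
- capture(name): name is "scene" or "top" or "wrist"; returns the picture (400x640x3 uint8, red, green, blue); there is no depth.
- calibration(name): a dict with "K" (3x3 intrinsics, pixels), "world_to_cam" (4x4, takes a point from world to camera coordinates). Camera axes: x right, y down, z forward; pixel columns grow to the right and rows downward; lengths in mm; the calibration is good to about 2 mm. The wrist camera is an equidistant fisheye: a pixel r from the principal point sees the ray r / f radians off the axis. A picture is of the moment at which its call begins: read the wrist's pose just before it. calibration takes no time and is no camera call; for the wrist camera it gives the pose at the moment of the call.
- sign_off(): hands the job in; it is judged then, once.
The state is a dict: "time_s": time; "joint_positions": joint angles; "joint_velocities": joint speeds; "joint_efforts": joint torques, N m; "position": TCP position; "orientation": TCP orientation; "wrist_force": force on the tool from outside, world axes, zero at the start; "torque": the same for the moment, N m; "finger_gap": finger opening in mm; "grip_force": force on a finger pad.
Only numpy, scipy, OpenCV 4.12 (cv2) and the standard library are available. Lean on these libraries where they do the work, as an engineer would, in place of code of your own. Each camera call takes 0.05 s, during which the arm holds its last target. There are 200 camera calls.

## Working session

There is one attempt and no reset: what is moved stays moved. The work goes in short steps, Python scripts to look and compute and a tool call to move; the robot and the scene stay as the last step left them, time stands still between calls to the robot, and variables do not carry over. Pictures are saved under pics/ and viewed, at most 10 in all, crops included, and the job is handed in when it is done.

Besides the shell and the picture viewer there is one more tool, called after "Call:" in YAML: its name, and indented under it one key for each argument. play_rows: Moves the arm, as the interface text tells. Its arguments: {"type":"object","properties":{"commands":{"type":"array"}},"required":["commands"]}

```bash
mkdir -p pics; python3 - <<'E'
from station import sensors,capture,calibration
import cv2,numpy as np
s=sensors.get_state();print(s['position'],s['orientation'],s['time_s'])
for n in("scene","top"):
    cv2.imwrite(f"pics/{n}0.png",cv2.cvtColor(capture(n),cv2.COLOR_RGB2BGR))
    c=calibration(n);print(n,np.round(c['K'],1).tolist(),np.round(c['world_to_cam'],3).tolist())
E
```

```text
[ 220.43289817 -530.29097003  191.15922215] [-3.07892157e+00 -6.14228160e-01  3.07401844e-04] 0.0
scene [[385.7, 0.0, 315.7], [0.0, 385.7, 198.2], [0.0, 0.0, 1.0]] [[-0.452, 0.892, -0.018, 212.9], [0.538, 0.256, -0.803, -241.709], [-0.712, -0.372, -0.595, 1311.951], [0.0, 0.0, 0.0, 1.0]]
top [[477.7, 0.0, 322.2], [0.0, 477.7, 202.7], [0.0, 0.0, 1.0]] [[-0.014, -1.0, -0.002, 27.493], [-0.986, 0.014, -0.164, 568.82], [0.164, -0.0, -0.987, 955.271], [0.0, 0.0, 0.0, 1.0]]
```

View pics/scene0.png

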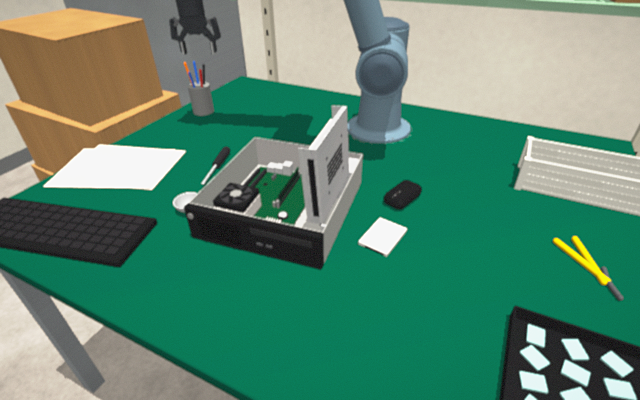

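View pics/top0.png

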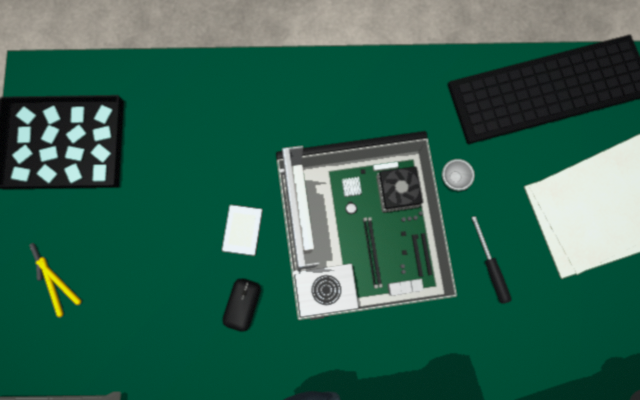

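The scene view shows the cage raised at the chassis's +y wall. In the top view the chassis spans columns 278–455 and rows 133–318, the battery is near (351,208), the heatsink near (351,186) and the memory runs along about (365–380, 218–288).

```bash
cat > h.py <<'E'
from station import sensors,capture,calibration
import cv2,numpy as np
def ray(n,uv,z):
    c=calibration(n);T=np.array(c['world_to_cam']);R,t=T[:3,:3],T[:3,3]
    d=R.T@np.linalg.inv(c['K'])@np.array([uv[0],uv[1],1.]);o=-R.T@t
    return o+d*(z-o[2])/d[2]
def proj(n,p):
    c=calibration(n);T=np.array(c['world_to_cam']);q=np.array(c['K'])@(T[:3,:3]@np.array(p)+T[:3,3]);return q[:2]/q[2]
E
python3 - <<'E'
from h import *
im=cv2.imread("pics/top0.png")
cv2.imwrite("pics/topc.png",cv2.resize(im[125:325,270:470],None,fx=3,fy=3,interpolation=cv2.INTER_CUBIC))
im=cv2.imread("pics/scene0.png")
cv2.imwrite("pics/scenec.png",cv2.resize(im[95:275,180:370],None,fx=3.3,fy=3.3,interpolation=cv2.INTER_CUBIC))
E
```

```text
(no output)
```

View pics/topc.png

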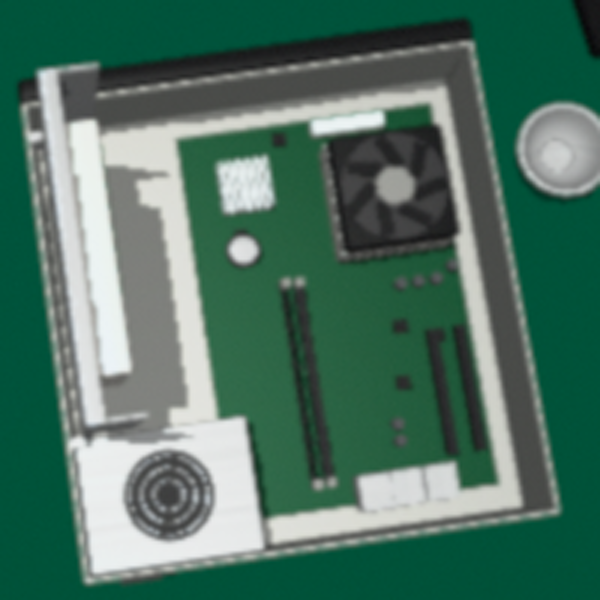

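View pics/scenec.png

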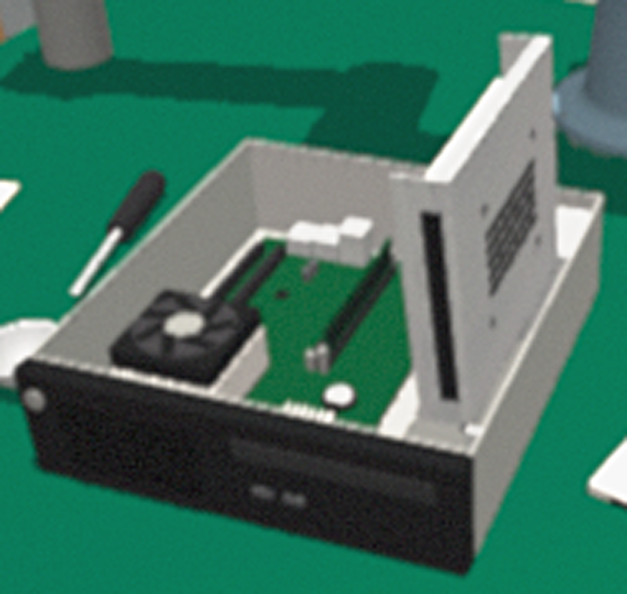

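The crops show the chassis clearly. In crop pixels the battery disc is at (243,249), the heatsink at (246,185) and the fan centre at (395,186). The memory and its socket run from (287,283) to (317,485), with the empty socket at (300,283) to (331,485). The back corners of the tray are (88,583) and (558,512).

```bash
python3 - <<'E'
from h import *
C=lambda u,v:((u+.5)/3+270-.5,(v+.5)/3+125-.5)
S=lambda u,v:((u+.5)/3.3+180-.5,(v+.5)/3.3+95-.5)
pr=lambda l,p:print(l,np.round(p,1))
BL,BR=ray("top",C(88,583),90),ray("top",C(558,512),90)
FR,FL=ray("top",C(470,22),90),ray("top",C(20,82),90)
FR2=ray("top",C(474,42),90)
for l,p in zip(("BL","BR","FR","FL","FR2"),(BL,BR,FR,FL,FR2)):pr(l,p)
print(np.linalg.norm(BL-BR),np.linalg.norm(FR-BR),np.linalg.norm(FR2-BR),np.linalg.norm(FL-FR))
ey=(BL-BR)/np.linalg.norm(BL-BR);ex=np.array([ey[1],-ey[0],0]);e2=(FR-BR);e2/=np.linalg.norm(e2)
e3=(FL-FR);print("yaw",[np.degrees(np.arctan2(e[1],e[0])) for e in(ex,e2)],np.degrees(np.arctan2(-e3[0],e3[1])))
for z in(68,):pr("fan",ray("top",C(395,186),z))
pr("bat top",ray("top",C(243,249),16.5));pr("bat scene",ray("scene",S(340,396),16.5))
pr("heat",ray("top",C(246,185),24))
for z in(15,20,46):
  print(z);[pr(l,ray("top",C(*p),z)) for l,p in(("m0",(287,283)),("m1",(317,485)),("e0",(300,283)),("e1",(331,485)))]
# latches: scene
pr("scene bmem end",ray("scene",S(385,245),46));pr("scene front mem end",ray("scene",S(325,345),46))
# cage: top free edge outer corners in scene view
for l,p in(("edgefront?",(430,180)),("edge back",(550,40))):pr(l,ray("scene",S(*p),250))
for l,p in(("t front outer",(40,70)),("t back outer",(86,428))):pr(l,ray("top",C(*p),256))
E
```

```text
BL [335.2  67.3  90. ]
BR [ 375.8 -237.3   90. ]
FR [ 706.2 -196.7   90. ]
FL [668.2 111.6  90. ]
FR2 [ 691.9 -198.7   90. ]
307.29824380477015 332.81062971036573 318.4319339130836 310.6288059363479
yaw [np.float64(7.589461968284596), np.float64(7.004787586842273)] 7.011839373349954
fan [ 596.8 -144.4   68. ]
bat top [562.4 -41.9  16.5]
bat scene [565.4 -39.8  16.5]
heat [607.8 -44.7  24. ]
15
m0 [537.5 -73.   15. ]
m1 [394.4 -89.9  15. ]
e0 [537.3 -82.3  15. ]
e1 [394.3 -99.7  15. ]
20
m0 [536.8 -72.5  20. ]
m1 [394.5 -89.4  20. ]
e0 [536.7 -81.8  20. ]
e1 [394.3 -99.1  20. ]
46
m0 [533.4 -70.2  46. ]
m1 [394.8 -86.6  46. ]
e0 [533.3 -79.2  46. ]
e1 [394.6 -96.1  46. ]
scene bmem end [414.4 -85.4  46. ]
scene front mem end [550.4 -58.9  46. ]
edgefront? [625.3  71.5 250. ]
edge back [426.1  56.9 250. ]
t front outer [628.9  84.2 256. ]
t back outer [429.   59.5 256. ]
```

```bash
cat >> h.py <<'E'
from scipy.spatial.transform import Rotation as Ro
YAW=np.radians(7.1);EX=np.array([np.cos(YAW),np.sin(YAW),0]);EY=np.array([-np.sin(YAW),np.cos(YAW),0])
O=np.array([514.2,-65.3,0])
def W(x,y,z):return O+x*EX+y*EY+np.array([0,0,z])
def L(p):p=np.array(p)-O;return np.round([p@EX,p@EY,p[2]],1)
def rel(p,tilt=0):
    "tilt deg: tool z leans toward chassis -y"
    s=sensors.get_state();R0=Ro.from_rotvec(s['orientation'])
    Rt=Ro.from_matrix(np.c_[EX,-EY,[0,0,-1.]])*Ro.from_euler('x',-tilt,degrees=True)
    print('t',s['time_s'],'at',L(s['position']),'q',np.round(s['joint_positions'],2),'F',np.round(s['wrist_force'],1))
    print('turn',np.round(np.degrees((R0.inv()*Rt).as_rotvec()),1),'shift',np.round(R0.inv().apply(np.array(p)-s['position'])/30,2))
E
python3 -c "
from h import *
print(L([563.5,-41.2,16.5]),L([465.5,-80,46]),L([529,71.9,256]))
rel(W(49,-190,190));rel(W(50,17.8,190))
print(Ro.from_euler('x',-20,degrees=True).apply([0,0,1]))"
```

```text
[51.9 17.8 16.5] [-50.1  -8.6  46. ] [ 31.6 134.3 256. ]
t 0.1 at [-349.  -425.2  191.3] q [-1.29  0.38  0.08  1.27  0.    1.46] F [0.1 0.4 0.5]
turn [-0.1  0.  15.5] shift [14.88 -4.02  0.05]
t 0.1 at [-349.  -425.2  191.3] q [-1.29  0.38  0.08  1.27  0.    1.46] F [0.1 0.4 0.5]
turn [-0.1  0.  15.5] shift [ 16.75 -10.69   0.06]
[0.         0.34202014 0.93969262]
```

Call:
play_rows:
  commands:
    - [[0,0,5],[1.2,-0.4,0],1]
    - [[0,0,10],[2.5,-0.7,0],1]
    - [[0,0,15.5],[3.8,-1.1,0],1]
    - [[0,0,15.5],[5.1,-1.5,0],1]
    - [[0,0,15.5],[6.4,-1.9,0],1]
    - [[0,0,15.5],[7.7,-2.3,0],1]
    - [[0,0,15.5],[9,-2.6,0],1]
    - [[0,0,15.5],[10.3,-3,0],1]
    - [[0,0,15.5],[11.6,-3.4,0],1]
    - [[0,0,15.5],[12.6,-3.6,0],1]

```text
time_s: 0.93
position: [529.9, -283.2, 191.6]
orientation: [-3.134, -0.197, 0.0]
wrist_force: [-0.8, -0.2, -0.3]
finger_gap: -0.2
grip_force: 0.0
```

```bash
python3 -c "
from h import *
rel(W(51,17.8,150))"
```

```text
t 0.9333 at [ -11.3 -218.2  191.6] q [-0.6   0.43  0.16  1.3   0.    2.42] F [-0.8 -0.2 -0.3]
turn [-0.1  0.   0.1] shift [ 2.09 -7.86  1.4 ]
```

Call:
play_rows:
  commands:
    - [[0,0,0],[0.3,-1,0],1]
    - [[0,0,0],[0.6,-2,0],1]
    - [[0,0,0],[0.9,-3,0],1]
    - [[0,0,0],[1.2,-4,0],1]
    - [[0,0,0],[1.5,-5,0],1]
    - [[0,0,0],[1.8,-6,0],1]
    - [[0,0,0],[2,-7,0.3],1]
    - [[0,0,0],[2.1,-7.6,0.6],1]
    - [[0,0,0],[2.1,-7.85,1],1]
    - [[0,0,0],[2.1,-7.85,1.4],1]

```text
time_s: 1.77
position: [561.4, -42.4, 149.4]
orientation: [-3.135, -0.199, 0.001]
wrist_force: [-0.9, 0.4, -0.1]
finger_gap: -0.1
grip_force: 0.0
```

```bash
python3 -c "
from h import *
rel(W(51,17.8,43))
a=cv2.resize(capture('scene')[0:290,150:520],None,fx=1.6,fy=1.6);b=cv2.resize(capture('top')[100:390,220:480],None,fx=1.6,fy=1.6)
cv2.imwrite('pics/m1.png',cv2.cvtColor(np.vstack([np.hstack([a[:464],b[:464]])[:, :]]),cv2.COLOR_RGB2BGR)[:, :][:600])
im=cv2.imread('pics/m1.png');print(im.shape);cv2.imwrite('pics/m1.png',cv2.resize(im,(800,int(im.shape[0]*800/im.shape[1]))))
"
```

```text
t 1.7667 at [ 49.7  16.9 149.4] q [-0.19  0.37 -0.04  1.16  0.    2.83] F [-0.9  0.4 -0.1]
turn [-0.   0.   0.2] shift [ 0.04 -0.03  3.55]
(464, 1008, 3)
```

View pics/m1.png

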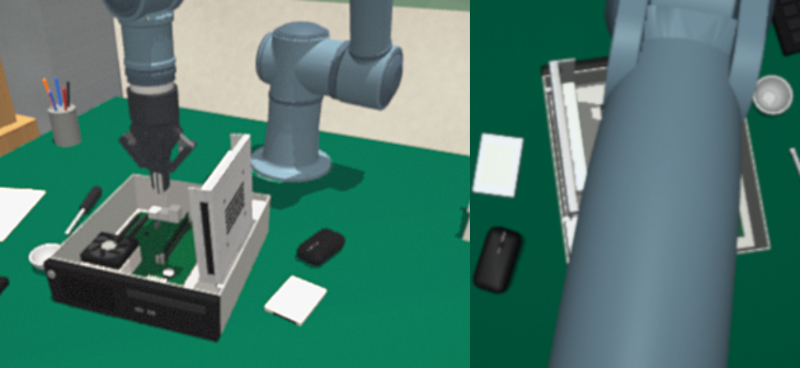

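The arm's upper links stay well above the cage and the fingertips hang over the board near the battery. There is clear space to descend.

Call:
play_rows:
  commands:
    - [[0,0,0],[0.02,0,0.5],1]
    - [[0,0,0],[0.02,0,1],1]
    - [[0,0,0],[0.02,0,1.5],1]
    - [[0,0,0],[0.02,0,2],1]
    - [[0,0,0],[0.02,0,2.5],1]
    - [[0,0,0],[0.02,0,2.9],1]
    - [[0,0,0],[0.02,0,3.2],1]
    - [[0,0,0],[0.02,0,3.4],1]
    - [[0,0,0],[0.02,0,3.5],1]
    - [[0,0,0],[0.02,0,3.5],1]

```text
time_s: 2.7
position: [562.3, -44.9, 44.8]
orientation: [-3.136, -0.193, 0.001]
wrist_force: [-0.2, -0.3, -1.0]
finger_gap: 0.0
grip_force: 0.0
```

```bash
python3 -c "
from h import *
rel(W(51,17.8,43))
a=capture('wrist');c=calibration('wrist')
print(np.round(c['K'],1).tolist())
T=np.array(c['world_to_cam'])
def pw(p):
    q=T[:3,:3]@p+T[:3,3];th=np.arctan2(np.hypot(q[0],q[1]),q[2]);f=c['K'][0][0];d=q[:2]/np.hypot(q[0],q[1])*th*f;return np.round([d[0]+c['K'][0][2],d[1]+c['K'][1][2]])
print('bat',pw(W(51,17.8,16.5)),'tip',pw(sensors.get_state()['position']),'mem',pw(W(-50,-8.6,46)))
cv2.imwrite('pics/w1.png',cv2.cvtColor(a,cv2.COLOR_RGB2BGR))
b=cv2.resize(capture('scene')[130:270,200:340],None,fx=3,fy=3)
cv2.imwrite('pics/w1.png',cv2.cvtColor(np.hstack([cv2.resize(a,(672,420))[:,130:510],b]),cv2.COLOR_RGB2BGR))
"
```

```text
t 2.7 at [50.2 14.3 44.8] q [-0.19  0.44 -0.22  0.91 -0.    2.83] F [-0.2 -0.3 -1. ]
turn [-0.   0.  -0.1] shift [ 0.03 -0.12  0.06]
[[309.7, 0.0, 320.2], [0.0, 309.7, 195.9], [0.0, 0.0, 1.0]]
bat [316. 208.] tip [321. 224.] mem [350. 340.]
```

View pics/w1.png

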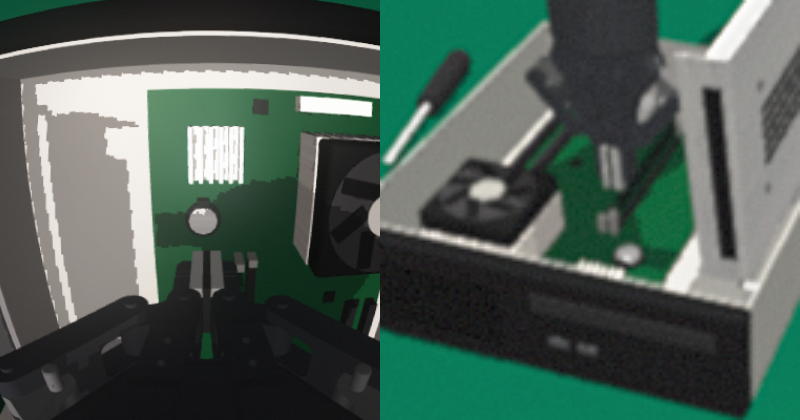

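The wrist view shows the battery at about full-image (317,209), against a prediction of (316,208), so the battery position is confirmed. The fingertips end near (319,238), a little off their prediction, so I'll check that with numbers.

```bash
python3 -c "
from h import *
c=calibration('wrist');T=np.array(c['world_to_cam']);R,t=T[:3,:3],T[:3,3]
s=sensors.get_state();print(L(s['position']));o=-R.T@t;print('cam',L(o),'axis',np.round(R[2],2))
def pw(p):
    q=R@p+t;r=np.hypot(q[0],q[1]);return np.round(q[:2]/r*np.arctan2(r,q[2])*309.7+[320.2,195.9])
x,y,z=L(s['position'])
for dx in(-11,0,11):
  for dz in(0,10,20):print(dx,dz,pw(W(x+dx,y,z+dz)))
a=cv2.resize(capture('wrist')[190:290,260:380],None,fx=5,fy=5,interpolation=cv2.INTER_NEAREST)
cv2.imwrite('pics/w2.png',cv2.cvtColor(a,cv2.COLOR_RGB2BGR))
rel(W(51,17.8,43))
"
```

```text
[50.9 14.2 45.7]
cam [127.2  14.6 228.7] axis [-0.3  -0.04 -0.95]
-11 0 [321. 240.]
-11 10 [321. 247.]
-11 20 [321. 254.]
0 0 [321. 224.]
0 10 [321. 231.]
0 20 [321. 238.]
11 0 [321. 208.]
11 10 [321. 214.]
11 20 [321. 220.]
t 2.85 at [51.1 14.2 45.9] q [-0.19  0.44 -0.22  0.91 -0.    2.83] F [ 0.1 -0.5  0.7]
turn [ 0.  -0.1 -0. ] shift [-0.   -0.12  0.1 ]
```

View pics/w2.png

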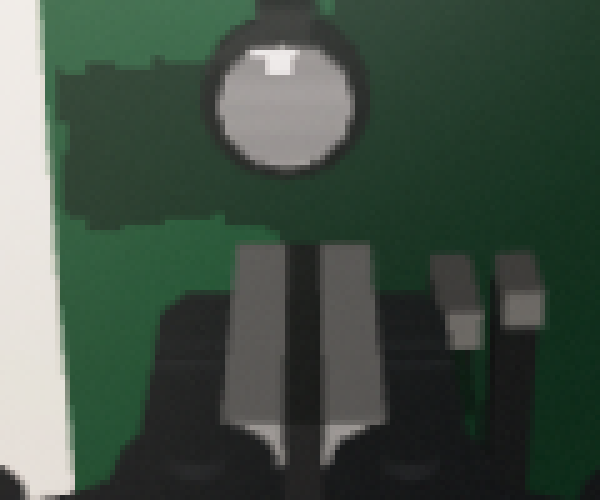

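```bash
python3 -c "
from h import *
p=sensors.get_state()['position'];print(L(p),p)
x,y,z=L(p)
for d in((0,0,0),(-20,0,0),(0,0,20),(0,0,40),(11,0,0)):print(d,np.round(proj('scene',W(x+d[0],y+d[1],z+d[2])),1))
print('bat',proj('scene',W(51,17.8,16.5)))
a=cv2.resize(capture('scene')[170:230,245:315],None,fx=8,fy=8,interpolation=cv2.INTER_NEAREST)
cv2.imwrite('pics/w3.png',cv2.cvtColor(a,cv2.COLOR_RGB2BGR))
"
```

```text
[51.1 14.2 45.9] [563.12460002 -44.91699844  45.87291548]
(0, 0, 0) [280.4 203.7]
(-20, 0, 0) [283.8 198.9]
(0, 0, 20) [279.8 196.8]
(0, 0, 40) [279.1 189.7]
(11, 0, 0) [278.5 206.5]
bat [282.71979231 213.80403949]
```

View pics/w3.png

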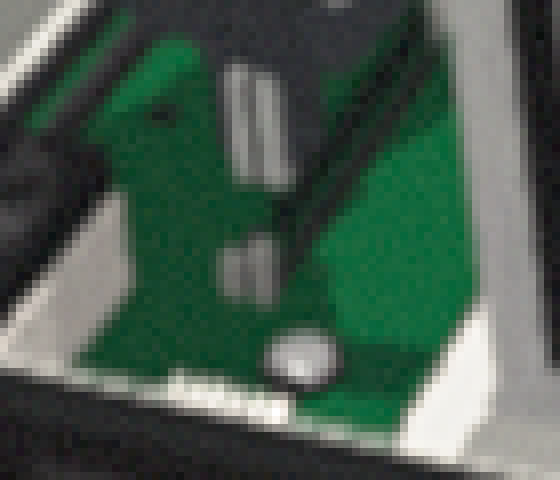

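```bash
python3 -c "
from h import *
print(proj('scene',W(49.7,16.9,149.4)),proj('scene',W(49.7,16.9,180)))
p=np.array([220.4,-530.3,191.2]);print(proj('scene',p),proj('scene',p+[0,0,30]))
a=capture('scene');d=a.astype(int).sum(2)
cv2.imwrite('pics/s4.png',cv2.cvtColor(a,cv2.COLOR_RGB2BGR))
im=cv2.resize(cv2.imread('pics/scene0.png')[10:80,160:240],None,fx=7,fy=7,interpolation=cv2.INTER_NEAREST);cv2.imwrite('pics/z0.png',im)
"
```

```text
[278.35459564 165.77689404] [277.26305823 153.51040648]
[202.56180201  69.76789772] [200.73318458  60.27666089]
```

View pics/z0.png

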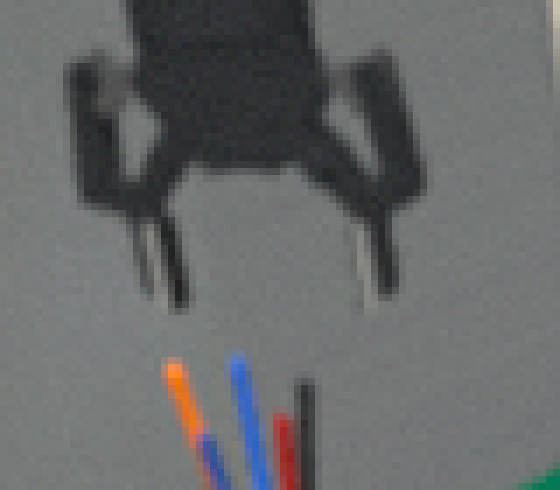

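Something is off: in the scene, the gripper body and fingertips both appear 30–50 mm higher than the reported TCP, both now and at the start. I'll triangulate the visible fingertip from the two views.

```bash
cat >> h.py <<'E'
def wray(uv):
    c=calibration('wrist');T=np.array(c['world_to_cam']);R,t=T[:3,:3],T[:3,3]
    d=np.array(uv)-[c['K'][0][2],c['K'][1][2]];r=np.hypot(*d);th=r/c['K'][0][0]
    v=np.r_[d/r*np.sin(th),np.cos(th)];return -R.T@t,R.T@v
def sray(n,uv):
    a=ray(n,uv,0);b=ray(n,uv,300);return a,(b-a)/np.linalg.norm(b-a)
def tri(r1,r2):
    (a,u),(b,v)=r1,r2;k=np.linalg.lstsq(np.c_[u,-v],b-a,rcond=None)[0];p,q=a+k[0]*u,b+k[1]*v
    return (p+q)/2,np.linalg.norm(p-q)
E
python3 -c "
from h import *
p,g=tri(wray((321,238.6)),sray('scene',(278.1,193.4)));print('tip front',L(p),g)
p,g=tri(wray((317,209.5)),sray('scene',(282.6,214.6)));print('bat',L(p),g)
p=sensors.get_state();print(L(p['position']))
a=ray('top',(0,0),0)
im=capture('top');cv2.imwrite('pics/t5.png',cv2.cvtColor(im,cv2.COLOR_RGB2BGR))
"
```

```text
tip front [57.1 14.  79.8] 0.47304183776261577
bat [49.3 16.7 12.6] 0.5814851210554002
[51.1 14.3 45.9]
```

Triangulation puts the visible fingertip at z≈80 mm while the reported TCP is at z≈46, a discrepancy of 34 mm along the tool. Before pointing any lower, I'll settle it with a gentle touch on bare bench away from everything.

```bash
python3 -c "
from h import *
q=ray('top',(478,348),0);print(q,L(q))
rel(np.r_[q[:2],150]);rel(W(51,17.8,150))
im=cv2.imread('pics/top0.png')[330:366,455:500];print(im.reshape(-1,3).mean(0),im.reshape(-1,3).std(0))"
```

```text
[ 264.34353876 -301.94538255    0.        ] [-277.2 -203.9    0. ]
t 3.0 at [51.  14.3 45.8] q [-0.19  0.44 -0.22  0.91 -0.    2.83] F [ 0.9  0.1 -0. ]
turn [ 0.  -0.1 -0. ] shift [-10.93   7.28  -3.48]
t 3.0 at [51.  14.3 45.8] q [-0.19  0.44 -0.22  0.91 -0.    2.83] F [ 0.9  0.1 -0. ]
turn [ 0.  -0.1 -0. ] shift [ 0.   -0.12 -3.47]
[5.27858025e+01 7.61067901e+01 4.75308642e-02] [6.27894156 9.21219419 0.30362026]
```

Call:
play_rows:
  commands:
    - [[0,0,0],[0,0,-1],1]
    - [[0,0,0],[0,0,-2],1]
    - [[0,0,0],[-0.3,0.3,-3],1]
    - [[0,0,0],[-1.3,0.9,-3.5],1]
    - [[0,0,0],[-2.4,1.6,-3.5],1]
    - [[0,0,0],[-3.5,2.3,-3.5],1]
    - [[0,0,0],[-4.6,3,-3.5],1]
    - [[0,0,0],[-5.7,3.8,-3.5],1]
    - [[0,0,0],[-6.8,4.5,-3.5],1]
    - [[0,0,0],[-7.8,5.2,-3.5],1]

```text
time_s: 3.83
position: [347.8, -229.2, 150.6]
orientation: [3.135, 0.194, 0.001]
wrist_force: [0.2, -1.5, 0.2]
finger_gap: -0.0
grip_force: 0.0
```

Call:
play_rows:
  commands:
    - [[0,0,0],[-1,0.7,0],1]
    - [[0,0,0],[-2,1.4,0],1]
    - [[0,0,0],[-3,2.1,0],1]
    - [[0,0,0],[-3.1,2.1,1],1]
    - [[0,0,0],[-3.1,2.1,1.8],1]
    - [[0,0,0],[-3.1,2.1,2.6],1]
    - [[0,0,0],[-3.1,2.1,3.2],1]
    - [[0,0,0],[-3.1,2.1,3.8],1]
    - [[0,0,0],[-3.1,2.1,4.2],1]
    - [[0,0,0],[-3.1,2.1,4.2],1]

```text
time_s: 4.67
position: [263.7, -300.5, 22.3]
orientation: [-3.132, -0.193, 0.003]
wrist_force: [0.6, 0.6, -0.5]
finger_gap: 0.3
grip_force: 0.0
```

```bash
python3 -c "
from h import *
p=sensors.get_state()['position'];rel(np.r_[p[:2],0])"
```

```text
t 4.6667 at [-277.7 -202.5   22.3] q [-1.01  0.18 -0.67  0.73 -0.    2.01] F [ 0.6  0.6 -0.5]
turn [-0.2  0.1 -0. ] shift [0.   0.   0.74]
```

Now a slow creep down in 3 mm rows, watching the force.

Call:
play_rows:
  commands:
    - [[0,0,0],[0,0,0.1],1]
    - [[0,0,0],[0,0,0.2],1]
    - [[0,0,0],[0,0,0.3],1]
    - [[0,0,0],[0,0,0.4],1]
    - [[0,0,0],[0,0,0.5],1]
    - [[0,0,0],[0,0,0.6],1]
    - [[0,0,0],[0,0,0.6],1]

```text
time_s: 5.25
position: [264.7, -302.0, 5.7]
orientation: [-3.135, -0.194, 0.0]
wrist_force: [-0.1, -0.2, -0.6]
finger_gap: -0.0
grip_force: 0.0
```

Call:
play_rows:
  commands:
    - [[0,0,0],[0,0,0.05],1]
    - [[0,0,0],[0,0,0.1],1]
    - [[0,0,0],[0,0,0.15],1]
    - [[0,0,0],[0,0,0.2],1]
    - [[0,0,0],[0,0,0.2],1]

```text
time_s: 5.67
position: [264.7, -302.1, -0.2]
orientation: [-3.135, -0.193, 0.0]
wrist_force: [-0.4, 0.0, 0.1]
finger_gap: 0.2
grip_force: 0.0
```

No contact with the reading at −0.2, so I continue.

Call:
play_rows:
  commands:
    - [[0,0,0],[0,0,0.1],1]
    - [[0,0,0],[0,0,0.2],1]
    - [[0,0,0],[0,0,0.3],1]
    - [[0,0,0],[0,0,0.3],1]

```text
time_s: 6.0
position: [264.5, -301.8, -9.6]
orientation: [-3.135, -0.193, 0.001]
wrist_force: [-0.3, 0.4, 0.7]
finger_gap: -0.0
grip_force: 0.0
```

Call:
play_rows:
  commands:
    - [[0,0,0],[0,0,0.1],1]
    - [[0,0,0],[0,0,0.2],1]
    - [[0,0,0],[0,0,0.3],1]
    - [[0,0,0],[0,0,0.4],1]
    - [[0,0,0],[0,0,0.4],1]

```text
time_s: 6.42
position: [264.5, -301.8, -21.5]
orientation: [-3.135, -0.193, 0.001]
wrist_force: [0.4, 0.4, -0.1]
finger_gap: 0.3
grip_force: 0.0
```

Call:
play_rows:
  commands:
    - [[0,0,0],[0,0,0.1],1]
    - [[0,0,0],[0,0,0.2],1]
    - [[0,0,0],[0,0,0.2],1]

```text
time_s: 6.67
position: [264.6, -302.0, -27.4]
orientation: [-3.135, -0.193, 0.001]
wrist_force: [0.3, 0.2, -0.9]
finger_gap: -0.1
grip_force: 0.0
```

Call:
play_rows:
  commands:
    - [[0,0,0],[0,0,0.05],1]
    - [[0,0,0],[0,0,0.1],1]
    - [[0,0,0],[0,0,0.1],1]

```text
time_s: 6.92
position: [264.8, -302.2, -30.1]
orientation: [-3.135, -0.193, 0.0]
wrist_force: [-0.8, 0.1, -0.4]
finger_gap: -0.0
grip_force: 0.0
```

```bash
python3 -c "
from h import *
rel(W(0,0,0))
x,y,z=L(sensors.get_state()['position'])
a=capture('wrist')[190:290,260:380]; cv2.imwrite('pics/w6.png',cv2.cvtColor(cv2.resize(a,None,fx=3,fy=3),cv2.COLOR_RGB2BGR))
b=capture('scene');p=proj('scene',W(x,y,z+34));print(p);u,v=int(p[0]),int(p[1])
b=b[v-30:v+30,u-40:u+40];b=cv2.resize(b,(400,300),interpolation=cv2.INTER_NEAREST)
cv2.imwrite('pics/w6.png',cv2.cvtColor(np.hstack([cv2.resize(a,(360,300),interpolation=cv2.INTER_NEAREST),b]),cv2.COLOR_RGB2BGR))
"
```

```text
t 6.9167 at [-276.8 -204.2  -30.1] q [-1.01  0.26 -0.74  0.57 -0.    2.01] F [-0.8  0.1 -0.4]
turn [-0.  0. -0.] shift [ 9.22 -6.81 -1.  ]
[260.54673876 141.98823824]
```

View pics/w6.png

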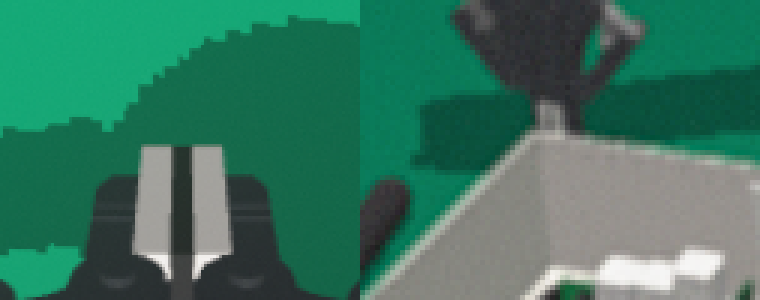

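The picture shows the fingertips just behind the back wall and above the bare bench, though the wall hides the tip in the scene view. I creep on to contact.

Call:
play_rows:
  commands:
    - [[0,0,0],[0,0,0.05],1]
    - [[0,0,0],[0,0,0.05],1]

```text
time_s: 7.18
position: [264.8, -302.3, -31.5]
orientation: [3.136, 0.193, 0.0]
wrist_force: [0.4, 0.0, -0.4]
finger_gap: 0.3
grip_force: 0.0
```

Call:
play_rows:
  commands:
    - [[0,0,0],[0,0,0.05],1]
    - [[0,0,0],[0,0,0.05],1]

```text
time_s: 7.35
position: [264.8, -302.2, -33.1]
orientation: [-3.136, -0.193, 0.0]
wrist_force: [-0.5, 0.2, -0.5]
finger_gap: 0.1
grip_force: 0.0
```

Call:
play_rows:
  commands:
    - [[0,0,0],[0,0,0.05],1]
    - [[0,0,0],[0,0,0.05],1]

```text
time_s: 7.52
position: [264.8, -302.1, -34.6]
orientation: [-3.135, -0.194, 0.0]
wrist_force: [-0.3, -0.0, -0.8]
finger_gap: -0.1
grip_force: 0.0
```

Call:
play_rows:
  commands:
    - [[0,0,0],[0,0,0.05],1]
    - [[0,0,0],[0,0,0.05],1]

```text
time_s: 7.68
position: [264.8, -302.2, -36.1]
orientation: [-3.135, -0.194, 0.0]
wrist_force: [-0.5, 0.5, -0.3]
finger_gap: 0.2
grip_force: 0.0
```

Call:
play_rows:
  commands:
    - [[0,0,0],[0,0,0.05],1]
    - [[0,0,0],[0,0,0.05],1]

```text
time_s: 7.85
position: [264.8, -302.2, -37.6]
orientation: [-3.135, -0.193, 0.0]
wrist_force: [-0.1, 0.3, -0.4]
finger_gap: -0.1
grip_force: 0.0
```

Call:
play_rows:
  commands:
    - [[0,0,0],[0,0,0.05],1]
    - [[0,0,0],[0,0,0.05],1]

```text
time_s: 8.02
position: [264.8, -302.2, -39.1]
orientation: [-3.136, -0.193, 0.0]
wrist_force: [0.5, 0.2, -0.3]
finger_gap: -0.0
grip_force: 0.0
```

Call:
play_rows:
  commands:
    - [[0,0,0],[0,0,0.05],1]
    - [[0,0,0],[0,0,0.05],1]

```text
time_s: 8.18
position: [264.8, -302.3, -39.2]
orientation: [3.135, 0.194, -0.0]
wrist_force: [-3.7, 3.9, 18.2]
finger_gap: -0.2
grip_force: 9.3
```

Call:
play_rows:
  commands:
    - [[0,0,0],[0,0,0.05],1]
    - [[0,0,0],[0,0,0.05],1]

```text
time_s: 8.35
position: [264.9, -302.4, -39.3]
orientation: [3.135, 0.194, 0.0]
wrist_force: [-6.6, 8.1, 39.6]
finger_gap: -0.1
grip_force: 19.7
```

Contact came at a reading of −39.2, so the true tip is 39 mm above the reported TCP, consistent with the pictures. I lift off.

Call:
play_rows:
  commands:
    - [[0,0,0],[0,0,-0.3],1]
    - [[0,0,0],[0,0,-1.3],1]
    - [[0,0,0],[0,0,-2.3],1]
    - [[0,0,0],[0,0,-3.3],1]
    - [[0,0,0],[0,0,-4.3],1]
    - [[0,0,0],[0,0,-5],1]
    - [[0,0,0],[0,0,-5],1]
    - [[0,0,0],[0,0,-5],1]

```text
time_s: 9.02
position: [265.6, -303.5, 109.2]
orientation: [3.132, 0.193, 0.003]
wrist_force: [0.2, 0.4, -0.2]
finger_gap: 0.0
grip_force: 0.0
```

```bash
sed -i "s/^def rel(p,tilt=0):/TL=39.2\ndef rel(p,tilt=0):/" h.py
python3 - <<'E'
s=open('h.py').read()
s=s.replace("(np.array(p)-s['position'])/30","(np.array(p)+TL*Rt.apply([0,0,1])-s['position'])/30").replace("'at',L(s['position'])","'tip',L(s['position']-TL*R0.apply([0,0,1]))")
s=s.replace("R0.inv().apply(np.array(p)-s","R0.inv().apply(np.array(p)+TL*Rt.apply([0,0,1])-s")
open('h.py','w').write(s)
E
python3 -c "
from h import *
rel(W(51,17.5,160));rel(W(51,17.5,43))"
```

```text
t 9.0167 tip [-276.2 -205.5  148.4] q [-1.01  0.08 -0.53  0.96 -0.    2.01] F [ 0.2  0.4 -0.2]
turn [ 0.2 -0.1 -0. ] shift [10.9  -7.44 -0.39]
t 9.0167 tip [-276.2 -205.5  148.4] q [-1.01  0.08 -0.53  0.96 -0.    2.01] F [ 0.2  0.4 -0.2]
turn [ 0.2 -0.1 -0. ] shift [10.89 -7.46  3.51]
```

Call:
play_rows:
  commands:
    - [[0,0,0],[1,-0.7,-0.2],1]
    - [[0,0,0],[2.1,-1.4,-0.4],1]
    - [[0,0,0],[3.2,-2.2,-0.4],1]
    - [[0,0,0],[4.3,-2.9,-0.4],1]
    - [[0,0,0],[5.4,-3.7,-0.4],1]
    - [[0,0,0],[6.5,-4.4,-0.4],1]
    - [[0,0,0],[7.6,-5.2,-0.4],1]
    - [[0,0,0],[8.7,-5.9,-0.4],1]
    - [[0,0,0],[9.8,-6.7,-0.4],1]
    - [[0,0,0],[10.9,-7.45,-0.4],1]

```text
time_s: 9.85
position: [561.7, -38.2, 117.9]
orientation: [-3.135, -0.194, 0.005]
wrist_force: [-0.1, -0.1, 0.1]
finger_gap: 0.1
grip_force: 0.0
```

Call:
play_rows:
  commands:
    - [[0,0,0],[0,0,0],1]
    - [[0,0,0],[0,0,0.5],1]
    - [[0,0,0],[0,0,1],1]
    - [[0,0,0],[0,0,1.5],1]
    - [[0,0,0],[0,0,2],1]
    - [[0,0,0],[0,0,2],1]
    - [[0,0,0],[0,0,2],1]

```text
time_s: 10.43
position: [559.4, -40.1, 58.0]
orientation: [-3.135, -0.193, 0.008]
wrist_force: [-0.4, -0.5, -0.3]
finger_gap: 0.1
grip_force: 0.0
```

```bash
python3 -c "
from h import *
rel(W(51,17.5,43))"
```

```text
t 10.4333 tip [48.2 19.3 97.2] q [-0.18  0.43 -0.2   0.95 -0.    2.83] F [-0.4 -0.5 -0.3]
turn [-0.1  0.3 -0.1] shift [0.11 0.07 1.81]
```

Call:
play_rows:
  commands:
    - [[0,0.2,0],[0.1,0.06,0.4],1]
    - [[0,0.2,0],[0.1,0.06,0.8],1]
    - [[0,0.2,0],[0.1,0.06,1.2],1]
    - [[0,0.2,0],[0.1,0.06,1.5],1]
    - [[0,0.2,0],[0.1,0.06,1.7],1]
    - [[0,0.2,0],[0.1,0.06,1.8],1]
    - [[0,0.2,0],[0.1,0.06,1.8],1]
    - [[0,0.2,0],[0.1,0.06,1.8],1]

```text
time_s: 11.1
position: [565.4, -41.8, 6.5]
orientation: [3.136, 0.193, 0.006]
wrist_force: [-0.3, -0.2, -0.4]
finger_gap: -0.2
grip_force: 0.0
```

```bash
python3 - <<'E'
from h import *
rel(W(51,17.5,43))
# pads (bright grey pair) & battery in both views, numerically
a=capture('wrist')[180:270,270:370].astype(int);b=capture('scene')[170:225,255:305].astype(int)
for n,im,off in(("wrist",a,(270,180)),("scene",b,(255,170))):
    m=((im.max(2)-im.min(2)<25)&(im.mean(2)>75)).astype(np.uint8)
    k,_,st,ce=cv2.connectedComponentsWithStats(m)
    for i in range(1,k):
        if st[i,4]>12:print(n,st[i,:2]+off,st[i,2:],np.round(ce[i]+off,1))
c=calibration('wrist')
E
```

```text
t 11.1 tip [53.5 17.  45.7] q [-0.19  0.48 -0.26  0.82  0.    2.83] F [-0.3 -0.2 -0.4]
turn [ 0.  -0.2 -0. ] shift [-0.09 -0.02  0.09]
wrist [304 180] [ 64  18 952] [336.2 187.2]
wrist [305 223] [  32   47 1100] [320.3 245.3]
scene [257 170] [ 6  5 21] [259.5 171.8]
scene [293 170] [ 12  30 147] [300.1 178. ]
scene [272 193] [ 12  15 127] [277.7 201.1]
scene [255 194] [ 7 20 99] [257.6 202.8]
scene [294 207] [ 11  18 110] [300.6 218.2]
scene [278 211] [ 9  7 51] [282.3 214. ]
scene [255 216] [ 34   9 138] [270.9 219.7]
```

Call:
play_rows:
  commands:
    - [[0,0,0],[-0.05,0,0.08],1]
    - [[0,0,0],[-0.05,0,0.08],1]
    - [[0,0,0],[-0.05,0,0.08],1]
    - [[0,0,0],[-0.05,0,0.08],1]
    - [[0,0,0],[-0.05,0,0.08],1]
    - [[0,0,0],[-0.05,0,0.08],1]
    - [[0,0,0],[-0.05,0,0.08],1]
    - [[0,0,0],[-0.05,0,0.08],1]
    - [[0,0,0],[-0.05,0,0.08],1]
    - [[0,0,0],[-0.05,0,0.08],1]

```text
time_s: 12.03
position: [563.6, -41.9, 3.7]
orientation: [-3.135, -0.194, -0.006]
wrist_force: [-0.6, -0.3, 0.2]
finger_gap: -0.3
grip_force: 0.0
```

```bash
python3 - <<'E'
from h import *
rel(W(51.5,17.5,43))
p,_=sensors.get_state()['position'],0
c=calibration('wrist');T=np.array(c['world_to_cam'])
def pw(p):
    q=T[:3,:3]@p+T[:3,3];r=np.hypot(q[0],q[1]);return np.round(q[:2]/r*np.arctan2(r,q[2])*309.7+[320.2,195.9],1)
print('pred bat',pw(W(51.5,17.5,16.5)))
im=capture('wrist');g=im[170:260,280:360].mean(2).astype(int)
for r in range(0,90,3):print(170+r,''.join(' .:-=+*#%@'[min(9,v//22)] for v in g[r]))
E
```

```text
t 12.0333 tip [51.8 17.2 42.9] q [-0.19  0.48 -0.27  0.81  0.    2.83] F [-0.6 -0.3  0.2]
turn [ 0.  -0.2 -0. ] shift [-0.01 -0.01 -0.  ]
pred bat [320.3 233.1]
170 =======================*@@@@@@%@@@@@@@@@@@@@@@@@@@@@@@@@@@@@@@@@@@@@@@@*@@@@@@@@
173 =======================*@@@@@@%@@@@@@@@@@@@@@@@@@@@@@@@@@@@@@@@@@@@@@@@*@@@@@@@@
176 =======================*@@@@@@%@@@@@@@@@@@@@@@@@@@@@@@@@@@@@@@@@@@@@@@@*@@@@@@@@
179 =======================+%@@@@@%@@@@@@@@@@@@@@@@@@@@@@@@@@@@%@@@@@@@@@@@*@@@@@@@@
182 =======================+%@@@@@#@@@@@@@@@@@@@@@@@@@@@@@@@@@@%@@@@@@@@@@@*@@@@@@@@
185 =======================+%@@@@@#%@@@@@@@@@@@@@@@@@@@@@@@@@@@%@@@@@@@@@@@*@@@@@@@@
188 =======================+%@@@@@#@@@@@@@@@@@@@@@@@@@@@@@@@@@@%@@@@@@@@@@@*@@@@@@@@
191 ==--=--=--=--=-=-=======*@@@@@======#@@@@%-====+@@@@@*======@@@@@+-----#@@@@%=--
194 ----------------------=-*@@@@@======#@@@@@======%@@@@*=-----@@@@@+-----+@@@@%=--
197 -----------------------------------=-===---=-==-------------------------------::
200 ------------------------------------------------------------------------:-::::::
203 
[... 910 characters left out ...]
..::::::::::::::::::
236 :::::::::::::::::::::...:*####*##############*#####**###*+....:::::::.:::::.:...
239 ::::::::::::::::::::::..:-*+=========:.....:-=========**+:....:..:......:.......
242 :::::::::::::::::::::::...-==========:.....:-=========++-....:..................
245 ::::::::::::::::::::::::..:-=========:......-=========:.........................
248 :::::::::::::::::.........--=========:......-=========-:........................
251 :::::::::::::.............-==========:......-==========:........................
254 ::::::::::::.............:-==========:......-==========:........................
257 ::::::::::::.............:-==========:......-==========:........................
```

Battery is centred under the tips in the wrist camera data, so I keep holding.

Call:
play_rows:
  commands:
    - [[0,0,0],[0,0,0],1]
    - [[0,0,0],[0,0,0],1]
    - [[0,0,0],[0,0,0],1]
    - [[0,0,0],[0,0,0],1]
    - [[0,0,0],[0,0,0],1]
    - [[0,0,0],[0,0,0],1]
    - [[0,0,0],[0,0,0],1]
    - [[0,0,0],[0,0,0],1]
    - [[0,0,0],[0,0,0],1]
    - [[0,0,0],[0,0,0],1]

```text
time_s: 12.92
position: [563.6, -41.9, 3.7]
orientation: [-3.135, -0.194, -0.006]
wrist_force: [0.8, -0.3, 0.7]
finger_gap: 0.2
grip_force: 0.0
```

Call:
play_rows:
  commands:
    - [[0,0,0],[0,0,0],1]
    - [[0,0,0],[0,0,0],1]
    - [[0,0,0],[0,0,0],1]
    - [[0,0,0],[0,0,0],1]
    - [[0,0,0],[0,0,0],1]
    - [[0,0,0],[0,0,0],1]
    - [[0,0,0],[0,0,0],1]
    - [[0,0,0],[0,0,0],1]
    - [[0,0,0],[0,0,0],1]
    - [[0,0,0],[0,0,0],1]

```text
time_s: 13.75
position: [563.6, -41.9, 3.7]
orientation: [-3.136, -0.193, -0.006]
wrist_force: [0.4, -0.4, -0.1]
finger_gap: -0.1
grip_force: 0.0
```

```bash
python3 -c "
from h import *
rel(W(50,-8.6,90));rel(W(-50,-8.6,90));rel(W(-50,-8.6,73))"
```

```text
t 13.75 tip [51.8 17.1 42.9] q [-0.19  0.48 -0.27  0.81  0.    2.83] F [ 0.4 -0.4 -0.1]
turn [ 0.  -0.2 -0. ] shift [-0.06  0.86 -1.57]
t 13.75 tip [51.8 17.1 42.9] q [-0.19  0.48 -0.27  0.81  0.    2.83] F [ 0.4 -0.4 -0.1]
turn [ 0.  -0.2 -0. ] shift [-3.39  0.86 -1.58]
t 13.75 tip [51.8 17.1 42.9] q [-0.19  0.48 -0.27  0.81  0.    2.83] F [ 0.4 -0.4 -0.1]
turn [ 0.  -0.2 -0. ] shift [-3.39  0.86 -1.02]
```

Call:
play_rows:
  commands:
    - [[0,0,0],[0,0,-0.7],1]
    - [[0,0,0],[0,0,-1.4],1]
    - [[0,0,0],[-0.3,0.1,-1.9],1]
    - [[0,0,0],[-1,0.3,-1.9],1]
    - [[0,0,0],[-1.8,0.5,-1.9],1]
    - [[0,0,0],[-2.6,0.7,-1.9],1]
    - [[0,0,0],[-3.2,0.85,-1.9],1]
    - [[0,0,0],[-3.4,0.85,-1.7],1]
    - [[0,0,0],[-3.4,0.85,-1.5],1]
    - [[0,0,0],[-3.4,0.85,-1.5],1]

```text
time_s: 14.58
position: [465.1, -79.4, 47.2]
orientation: [-3.135, -0.193, -0.004]
wrist_force: [0.2, -0.0, -0.9]
finger_gap: -0.2
grip_force: 0.0
```

```bash
python3 - <<'E'
from h import *
rel(W(-50,-8.6,74))
c=calibration('wrist');T=np.array(c['world_to_cam'])
def pw(p):
    q=T[:3,:3]@p+T[:3,3];r=np.hypot(q[0],q[1]);return np.round(q[:2]/r*np.arctan2(r,q[2])*309.7+[320.2,195.9],1)
for x in(17,-50):print('mem',pw(W(x,-8.6,46)),'empty socket z20',pw(W(x,-18.6,20)),'bat',pw(W(50,17.5,16.5)))
im=capture('wrist');cv2.imwrite('pics/wm.png',cv2.cvtColor(im,cv2.COLOR_RGB2BGR));g=im[140:246,270:370];
for r in range(0,106,3):print(140+r,''.join('G' if v[1]>v[0]+25 else ' .:-=+*#%@'[min(9,int(v.mean())//22)] for v in g[r].astype(int)))
E
```

```text
t 14.5833 tip [-50.6  -7.9  86.4] q [-0.3   0.27 -0.47  0.83  0.    2.71] F [ 0.2 -0.  -0.9]
turn [-0.  -0.2 -0.1] shift [0.01 0.02 0.41]
mem [321.8 116.7] empty socket z20 [336.5 115. ] bat [283.1  67.8]
mem [321.9 222.9] empty socket z20 [335.5 209.2] bat [283.1  67.8]
140 GGGGGGGGGGGGGGGGGGGGGGGGGGGGGGGGGGGGGGGGGGGGGGG---GGGG::.GGGG::::::::::GGGGGGGGGGGGGGGGGGGGGGGGGGGGG
143 GGGGGGGGGGGGGGGGGGGGGGGGGGGGGGGGGGGGGGGGGGGGGGG---GGGG:..GGGG::::::::::GGGGGGGGGGGGGGGGGGGGGGGGGGGGG
146 GGGGGGGGGGGGGGGGGGGGGGGGGGGGGGGGGGGGGGGGGGGGGGG---GGGG:..GGGG::::::::::GGGGGGGGGGGGGGGGGGGGGGGGGGGGG
149 GGGGGGGGGGGGGGGGGGGGGGGGGGGGGGGGGGGGGGGGGGGGGGG-::GGGG...GGGG::::::::::GGGGGGGGGGGGGGGGGGGGGGGGGGGGG
152 GGGGGGGGGGGGGGGGGGGGGGGGGGGGGGGGGGGGGGGGGGGGGGG-:.GGGG...GGGGG:::::::::GGGGGGGGGGGGGGGGGGGGGGGGGGGGG
155 GGGGGGGGGGGGGGGGGGGGGGGGGGGGGGGGGGGGGGGGGGGGGGG-::GGGG...GGGGG:::::::::GGGGGGGGGGGGGGGGGGGGGGGGGGGGG
158 GGGGGGGGGGGGGGGGGGGGGGGGGGGGGGGGGGGGGGGGGGGGGGG-::GGGG::.GGGGG:::::::::GGGGGGGGGGGGGGGGGGGGGGGGGGGGG
161 GGGGGGGGGGGGGGGGGGGGGGGGGGGGGGGGGGGGGGGGGGGGGGG-::GGGG::.GGGG::::::::::GGGGGGGGGGGGGGGGGG
[... 2251 characters left out ...]
GGGGGGGGGGGGGGGGG....GG....GGGG.........GGGGGGGGGGGGGGGGGGGGGGGGGGGGGG
230 GGGGGGGGGGGGGGGGGGGGGGGGGGGGGGGGGGGGGGGGGGGGGGGG...GG....GGGG.........GGGGGGGGGGGGGGGGGGGGGGGGGGGGGG
233 GGGGGGGGGGGGGGGGGGGGGGGGGGGGGGGGGGGGGGGGGGGGGGGG...GG....GGGG.........GGGGGGGGGGGGGGGGGGGGGGGGGGGGGG
236 GGGGGGGGGGGGGGGGGGGGGGGGGGGGGGGGGGGGGGGGGGGGGGGG...GG....GGG..........GGGGGGGGGGGGGGGGGGGGGGGGGGGGGG
239 GGGGGGGGGGGGGGGGGGGGGGGGGGGGGGGGGGGGG-=========:......-=========......GGGGGGGGGGGGGGGGGGGGGGGGGGGGGG
242 GGGGGGGGGGGGGGGGGGGGGGGGGGGGGGGGGGGGG-=========:......-=========:.....GGGGGGGGGGGGGGGGGGGGGGGGGGGGGG
245 GGGGGGGGGGGGGGGGGGGGGGGGGGGGGGGGGGGGG==========:......-=========:.....GGGGGGGGGGGGGGGGGGGGGGGGGGGGGG
```

```bash
python3 - <<'E'
import cv2
im=cv2.imread('pics/wm.png')[...,::-1]
g=im[84:140,290:350].astype(int)
for r in range(0,56,2):print(84+r,''.join('G' if v[1]>v[0]+25 else ' .:-=+*#%@'[min(9,int(v.mean())//22)] for v in g[r]))
E
```

```text
84 ===-:GGGGGGGGGGGGGGGGGGGGGGGGGGGGGGGGGGGGGGGGGGGGGGGGGGGGGGG
86 GGGGGGGGGGGGGGGGGGGGGGGGGGGGGGGGGGGGGGGGGGGGGGGGGGGGGGGGGGGG
88 GGGGGGGGGGGGGGGGGGGGGGGGGGGGGGGGGGGGGGGGGGGGGGGGGGGGGGGGGGGG
90 GGGGGGGGGGGGGGGGGGGGGGGGGGGGGGGGGGGGGGGGGGGGGGGGGGGGGGGGGGGG
92 GGGGGGGGGGGGGGGGGGGGGGGGGGGGGGGGGGGGGGGGGGGGGGGGGGGGGGGGGGGG
94 GGGGGGGGGGGGGGGGGGGGGGGGGGGGGGGGGGGGGGGGGGGGGGGGGGGGGGGGGGGG
96 GGGGGGGGGGGGGGGGGGGGGGGGGGGGGGGGGGGGGGGGGGGGGGGGGGGGGGGGGGGG
98 GGGGGGGGGGGGGGGGGGGGGGGGGGGGGGGGGGGGGGGGGGGGGGGGGGGGGGGGGGGG
100 GGGGGGGGGGGGGGGGGGGGGGGGGGGGGGGGGGGGGGGGGGGGGGGGGGGGGGGGGGGG
102 GGGGGGGGGGGGGGGGGGGGGGGGGGGGGGGGGGGGGGGGGGGGGGGGGGGGGGGGGGGG
104 GGGGGGGGGGGGGGGGGGGGGGGGGGGGGGGGGGGGGGGGGGGGGGGGGGGGGGGGGGGG
106 GGGGGGGGGGGGGGGGGGGGGGGGGGG*******#GGGGGGG+####****GGGGGGGGG
108 GGGGGGGGGGGGGGGGGGGGGGGGGGG@@@@@@@@@#GGGGG#@@@@@@@@#GGGGGGGG
110 GGGGGGGGGGGGGGGGGGGGGGGGGGG@@@@@@@@@*GGGGG%@@@@@@@@+GGGGGGGG
112 GGGGGGGGGGGGGGGGGGGGGGGGGGG@@@@@@@@@*GGGGG#@@@@@@@@+GGGGGGGG
114 GGGGGGGGGGGGGGGGGGGGGGGGGGG@@@@@@@@@*GGGGG#@@@@@@@@+GGGGGGGG
116 GGGGGGGGGGGGGGGGGGGGGGGGGGG*******+=-GGGGG-====----GGGGGGGGG
118 GGGGGGGGGGGGGGGGGGGGGGGGGGG---:..:--GGGGGG---------GGGGGGGGG
120 GGGGGGGGGGGGGGGGGGGGGGGGGGG---GGGG:::GGGGG:--------GGGGGGGGG
122 GGGGGGGGGGGGGGGGGGGGGGGGGGG---GGGG:.:GGGG::-------:GGGGGGGGG
124 GGGGGGGGGGGGGGGGGGGGGGGGGGG---GGGG:.:GGGG::-------:GGGGGGGGG
126 GGGGGGGGGGGGGGGGGGGGGGGGGGG-::GGGG..:GGGG::-------:GGGGGGGGG
128 GGGGGGGGGGGGGGGGGGGGGGGGGGG---GGGG:.:GGGG::-----:::GGGGGGGGG
130 GGGGGGGGGGGGGGGGGGGGGGGGGGG---GGGG:..GGGGG:-------:GGGGGGGGG
132 GGGGGGGGGGGGGGGGGGGGGGGGGGG---GGGG::.GGGGG:-----:::GGGGGGGGG
134 GGGGGGGGGGGGGGGGGGGGGGGGGGG---GGGG-:.GGGGG:::-:::::GGGGGGGGG
136 GGGGGGGGGGGGGGGGGGGGGGGGGGG---GGGG::.GGGGG:-:::::::GGGGGGGGG
138 GGGGGGGGGGGGGGGGGGGGGGGGGGG---GGGG::.GGGG::::::::::GGGGGGGGG
```

Call:
play_rows:
  commands:
    - [[0,0,0],[0,0,0.1],1]
    - [[0,0,0],[0,0,0.2],1]
    - [[0,0,0],[0,0,0.3],1]
    - [[0,0,0],[0,0,0.35],1]
    - [[0,0,0],[0,0,0.35],1]

```text
time_s: 15.05
position: [465.3, -79.5, 37.3]
orientation: [-3.135, -0.194, -0.004]
wrist_force: [-0.6, 0.9, -0.4]
finger_gap: -0.1
grip_force: 0.0
```

Call:
play_rows:
  commands:
    - [[0,0,0],[0,0.02,0.1],1]
    - [[0,0,0],[0,0.02,0.1],1]
    - [[0,0,0],[0,0.02,0.1],1]
    - [[0,0,0],[0,0.02,0.1],1]
    - [[0,0,0],[0,0.02,0.1],1]
    - [[0,0,0],[0,0.02,0.1],1]
    - [[0,0,0],[0,0.02,0.1],1]
    - [[0,0,0],[0,0.02,0.1],1]
    - [[0,0,0],[0,0.02,0.1],1]
    - [[0,0,0],[0,0.02,0.1],1]

```text
time_s: 15.88
position: [465.5, -80.4, 34.9]
orientation: [-3.136, -0.193, -0.006]
wrist_force: [-0.7, 0.0, -0.8]
finger_gap: 0.0
grip_force: 0.0
```

Call:
play_rows:
  commands:
    - [[0,0,0],[0,0,0],1]
    - [[0,0,0],[0,0,0],1]
    - [[0,0,0],[0,0,0],1]
    - [[0,0,0],[0,0,0],1]
    - [[0,0,0],[0,0,0],1]
    - [[0,0,0],[0,0,0],1]
    - [[0,0,0],[0,0,0],1]
    - [[0,0,0],[0,0,0],1]
    - [[0,0,0],[0,0,0],1]
    - [[0,0,0],[0,0,0],1]

```text
time_s: 16.72
position: [465.5, -80.3, 34.8]
orientation: [-3.136, -0.194, -0.006]
wrist_force: [-0.4, -0.1, 0.6]
finger_gap: 0.3
grip_force: 0.0
```

Call:
play_rows:
  commands:
    - [[0,0,0],[0,0,0],1]
    - [[0,0,0],[0,0,0],1]
    - [[0,0,0],[0,0,0],1]
    - [[0,0,0],[0,0,0],1]
    - [[0,0,0],[0,0,0],1]
    - [[0,0,0],[0,0,0],1]
    - [[0,0,0],[0,0,0],1]
    - [[0,0,0],[0,0,0],1]
    - [[0,0,0],[0,0,0],1]
    - [[0,0,0],[0,0,0],1]

```text
time_s: 17.55
position: [465.5, -80.3, 34.9]
orientation: [-3.136, -0.194, -0.006]
wrist_force: [0.2, 0.9, 0.4]
finger_gap: 0.3
grip_force: 0.0
```

```bash
python3 - <<'E'
from h import *
rel(W(-50,-60,330));rel(W(-50,200,330))
# cage free edge via triangulation: top(initial pics) outer corners and scene corners
C=lambda u,v:((u+.5)/3+270-.5,(v+.5)/3+125-.5)
S=lambda u,v:((u+.5)/3.3+180-.5,(v+.5)/3.3+95-.5)
for n,t,s in(("back outer",(86,428),(551,38)),("front outer",(40,70),(430,183))):
    p,g=tri(sray('top',C(*t)),sray('scene',S(*s)));print(n,L(p),g)
E
```

```text
t 17.55 tip [-50.3  -8.9  74.1] q [-0.31  0.29 -0.48  0.8   0.    2.71] F [0.2 0.9 0.4]
turn [ 0.  -0.2 -0. ] shift [ 0.04  1.7  -8.53]
t 17.55 tip [-50.3  -8.9  74.1] q [-0.31  0.29 -0.48  0.8   0.    2.71] F [0.2 0.9 0.4]
turn [ 0.  -0.2 -0. ] shift [ 0.03 -6.96 -8.53]
back outer [-68.9 134.1 253.1] 0.8073650526862503
front outer [134.7 129.9 253.4] 9.343060459406898
```

Call:
play_rows:
  commands:
    - [[0,0,0],[0,0,-1],1]
    - [[0,0,0],[0,0,-2],1]
    - [[0,0,0],[0,0,-3],1]
    - [[0,0,0],[0,0,-4],1]
    - [[0,0,0],[0,0,-5],1]
    - [[0,0,0],[0,0,-6],1]
    - [[0,0,0],[0.3,0,-7],1]
    - [[0,0,0],[0.6,0,-8],1]
    - [[0,0,0],[0.9,0,-8.5],1]
    - [[0,0,0],[1,0,-8.5],1]

```text
time_s: 18.38
position: [497.3, -77.2, 293.8]
orientation: [3.133, 0.194, 0.017]
wrist_force: [0.6, 0.7, -0.5]
finger_gap: 0.1
grip_force: 0.0
```

```bash
python3 -c "
from h import *
rel(W(32,200,330))"
```

```text
t 18.3833 tip [-18.6  -9.6 333. ] q [-0.28  0.21  0.12  1.46  0.    2.74] F [ 0.6  0.7 -0.5]
turn [ 0.2 -0.6 -0. ] shift [ 1.67 -6.99  0.1 ]
```

```bash
sed -i "s/def rel(p,tilt=0):/def rel(p,tilt=0,yz=-20):/; s/Ro.from_euler('x',-tilt,degrees=True)/Ro.from_euler('x',-tilt,degrees=True)*Ro.from_euler('z',yz,degrees=True)/" h.py
python3 -c "
from h import *
rel(W(32,200,330))"
```

```text
t 18.3833 tip [-18.6  -9.6 333. ] q [-0.28  0.21  0.12  1.46  0.    2.74] F [ 0.6  0.7 -0.5]
turn [  0.3  -0.6 -20. ] shift [ 1.67 -6.99  0.1 ]
```

Call:
play_rows:
  commands:
    - [[0,0,-5],[0.2,-0.7,0],1]
    - [[0,0,-10],[0.4,-1.5,0],1]
    - [[0,0,-15],[0.6,-2.4,0],1]
    - [[0,0,-20],[0.8,-3.3,0],1]
    - [[0,0,-20],[1,-4.2,0],1]
    - [[0,0,-20],[1.2,-5,0],1]
    - [[0,0,-20],[1.4,-5.8,0],1]
    - [[0,0,-20],[1.6,-6.5,0],1]
    - [[0,0,-20],[1.65,-7,0],1]
    - [[0,0,-20],[1.65,-7,0],1]

```text
time_s: 19.22
position: [516.8, 140.3, 288.5]
orientation: [-3.052, -0.74, -0.002]
wrist_force: [-0.6, -0.8, -0.4]
finger_gap: -0.3
grip_force: 0.0
```

```bash
python3 -c "
from h import *
rel(W(32,195,240),20);rel(W(32,150,236),20)"
```

```text
t 19.2167 tip [ 27.9 203.6 327.7] q [0.15 0.29 0.21 1.48 0.   2.81] F [-0.6 -0.8 -0.4]
turn [-18.8  -6.9   0.2] shift [-0.13  0.74  2.84]
t 19.2167 tip [ 27.9 203.6 327.7] q [0.15 0.29 0.21 1.48 0.   2.81] F [-0.6 -0.8 -0.4]
turn [-18.8  -6.9   0.2] shift [-0.65  2.15  2.98]
```

Call:
play_rows:
  commands:
    - [[-5,-2,0],[0,0.2,0.3],1]
    - [[-10,-4,0],[0,0.4,0.8],1]
    - [[-15,-5.5,0],[-0.1,0.6,1.4],1]
    - [[-18.8,-6.9,0],[-0.1,0.7,2],1]
    - [[-18.8,-6.9,0],[-0.1,0.7,2.5],1]
    - [[-18.8,-6.9,0],[-0.1,0.7,2.8],1]
    - [[-18.8,-6.9,0],[-0.1,0.7,2.8],1]
    - [[-18.8,-6.9,0],[-0.1,0.7,2.8],1]

```text
time_s: 19.88
position: [524.5, 116.7, 206.0]
orientation: [2.716, 0.651, -0.054]
wrist_force: [0.1, 0.8, -0.4]
finger_gap: -0.4
grip_force: 0.0
```

```bash
python3 -c "
from h import *
for y in(160,150,140,130):rel(W(32,y,236),20)
s=sensors.get_state();R=Ro.from_rotvec(s['orientation']);print('per 30mm chassis: -y',np.round(R.inv().apply(-EY),3),'down',np.round(R.inv().apply([0,0,-1]),3))"
```

```text
t 19.8833 tip [ 32.6 192.8 242.8] q [ 0.32  0.37  0.05  1.32 -0.34  3.  ] F [ 0.1  0.8 -0.4]
turn [ 0.1 -0.  -0.1] shift [-0.34  0.88  0.59]
t 19.8833 tip [ 32.6 192.8 242.8] q [ 0.32  0.37  0.05  1.32 -0.34  3.  ] F [ 0.1  0.8 -0.4]
turn [ 0.1 -0.  -0.1] shift [-0.45  1.18  0.7 ]
t 19.8833 tip [ 32.6 192.8 242.8] q [ 0.32  0.37  0.05  1.32 -0.34  3.  ] F [ 0.1  0.8 -0.4]
turn [ 0.1 -0.  -0.1] shift [-0.56  1.47  0.82]
t 19.8833 tip [ 32.6 192.8 242.8] q [ 0.32  0.37  0.05  1.32 -0.34  3.  ] F [ 0.1  0.8 -0.4]
turn [ 0.1 -0.  -0.1] shift [-0.66  1.77  0.93]
per 30mm chassis: -y [-0.32   0.883  0.343] down [ 0.116 -0.323  0.939]
```

Call:
play_rows:
  commands:
    - [[0,0,0],[-0.1,0.25,0.2],1]
    - [[0,0,0],[-0.2,0.5,0.4],1]
    - [[0,0,0],[-0.3,0.7,0.5],1]
    - [[0,0,0],[-0.35,0.9,0.6],1]
    - [[0,0,0],[-0.35,0.9,0.6],1]

```text
time_s: 20.3
position: [528.6, 82.7, 199.6]
orientation: [2.717, 0.649, -0.051]
wrist_force: [0.7, -0.3, 0.3]
finger_gap: 0.0
grip_force: 0.0
```

Call:
play_rows:
  commands:
    - [[0,0,0],[-0.06,0.18,0.07],1]
    - [[0,0,0],[-0.06,0.18,0.07],1]

```text
time_s: 20.47
position: [529.5, 77.6, 199.4]
orientation: [2.716, 0.651, -0.052]
wrist_force: [0.2, 0.3, -0.6]
finger_gap: 0.2
grip_force: 0.0
```

Call:
play_rows:
  commands:
    - [[0,0,0],[-0.03,0.09,0.03],1]
    - [[0,0,0],[-0.06,0.18,0.07],1]
    - [[0,0,0],[-0.06,0.18,0.07],1]

```text
time_s: 20.72
position: [530.2, 72.2, 199.1]
orientation: [2.716, 0.652, -0.052]
wrist_force: [-0.9, 0.2, 0.5]
finger_gap: 0.2
grip_force: 0.0
```

```bash
python3 -c "
from h import *
rel(W(32,146,236),20)"
```

```text
t 20.7167 tip [ 32.8 147.9 235.9] q [ 0.24  0.34 -0.01  1.26 -0.35  2.92] F [-0.9  0.2  0.5]
turn [ 0.1 -0.1 -0.1] shift [-0.05  0.05  0.02]
```

Next, 3 mm steps towards contact.

Call:
play_rows:
  commands:
    - [[0,0,0],[-0.03,0.09,0.03],1]
    - [[0,0,0],[-0.03,0.09,0.03],1]

```text
time_s: 20.88
position: [530.6, 69.5, 199.1]
orientation: [2.716, 0.653, -0.052]
wrist_force: [-0.4, 1.3, -0.5]
finger_gap: -0.0
grip_force: 0.1
```

Call:
play_rows:
  commands:
    - [[0,0,0],[-0.03,0.09,0.03],1]
    - [[0,0,0],[-0.03,0.09,0.03],1]

```text
time_s: 21.05
position: [530.9, 67.5, 199.0]
orientation: [2.718, 0.654, -0.052]
wrist_force: [0.0, 4.2, -0.5]
finger_gap: 0.2
grip_force: 1.9
```

Call:
play_rows:
  commands:
    - [[0,0,0],[-0.03,0.09,0.03],1]
    - [[0,0,0],[-0.03,0.09,0.03],1]

```text
time_s: 21.22
position: [531.2, 64.5, 198.9]
orientation: [2.718, 0.654, -0.052]
wrist_force: [-0.6, 3.8, -1.9]
finger_gap: 0.2
grip_force: 2.2
```

Call:
play_rows:
  commands:
    - [[0,0,0],[-0.03,0.09,0.03],1]
    - [[0,0,0],[-0.03,0.09,0.03],1]

```text
time_s: 21.38
position: [531.5, 61.4, 198.9]
orientation: [2.718, 0.654, -0.053]
wrist_force: [0.2, 4.9, -3.7]
finger_gap: -0.1
grip_force: 2.1
```

```bash
cat > path.py <<'E'
from h import *
import sys
zt=float(sys.argv[1]);n=int(sys.argv[2]);step=float(sys.argv[3])  # mm per row
yh=144.
s=sensors.get_state();R=Ro.from_rotvec(s['orientation']);tip=s['position']-TL*R.apply([0,0,1]);x,y,z=L(tip)
r=np.hypot(yh-y,z-86);a=np.arctan2(z-86,yh-y);print('t',s['time_s'],'tip',x,y,z,'r',r,'a',a,'F',np.round(s['wrist_force'],1),'q',np.round(s['joint_positions'],2))
for i in range(1,n+1):
    b=max(a-i*step/r,np.arcsin((zt-86)/r))
    print(np.round(R.inv().apply(W(32,yh-r*np.cos(b),86+r*np.sin(b))-tip)/30,2).tolist())
E
python3 path.py 84 10 6
```

```text
t 21.3833 tip 32.8 136.9 235.8 r 149.96816328807927 a 1.523435241339125 F [ 0.2  4.9 -3.7] q [ 0.22  0.33 -0.02  1.25 -0.35  2.89]
[-0.09, 0.16, 0.08]
[-0.15, 0.33, 0.17]
[-0.21, 0.5, 0.26]
[-0.27, 0.66, 0.36]
[-0.32, 0.82, 0.47]
[-0.38, 0.97, 0.59]
[-0.43, 1.12, 0.71]
[-0.49, 1.26, 0.84]
[-0.54, 1.4, 0.97]
[-0.59, 1.54, 1.11]
```

Call:
play_rows:
  commands:
    - [[0,0,0],[-0.06,0.16,0.08],1]
    - [[0,0,0],[-0.12,0.33,0.17],1]
    - [[0,0,0],[-0.18,0.5,0.26],1]
    - [[0,0,0],[-0.24,0.66,0.36],1]
    - [[0,0,0],[-0.3,0.82,0.47],1]
    - [[0,0,0],[-0.36,0.97,0.59],1]
    - [[0,0,0],[-0.42,1.12,0.71],1]
    - [[0,0,0],[-0.48,1.26,0.84],1]
    - [[0,0,0],[-0.53,1.4,0.97],1]
    - [[0,0,0],[-0.58,1.54,1.11],1]

```text
time_s: 22.22
position: [538.4, 3.7, 185.0]
orientation: [2.717, 0.654, -0.052]
wrist_force: [-0.6, 4.1, -0.8]
finger_gap: 0.2
grip_force: 1.9
```

```bash
python3 path.py 84 10 6
```

```text
t 22.2167 tip 32.5 78.9 221.8 r 150.59764274383582 a 1.1237792010757326 F [-0.6  4.1 -0.8] q [ 0.11  0.31 -0.09  1.16 -0.35  2.78]
[-0.06, 0.12, 0.15]
[-0.11, 0.25, 0.3]
[-0.15, 0.36, 0.45]
[-0.19, 0.47, 0.61]
[-0.23, 0.58, 0.78]
[-0.26, 0.68, 0.95]
[-0.3, 0.77, 1.12]
[-0.33, 0.86, 1.3]
[-0.36, 0.94, 1.48]
[-0.39, 1.01, 1.67]
```

Call:
play_rows:
  commands:
    - [[0,0,0],[-0.05,0.12,0.15],1]
    - [[0,0,0],[-0.1,0.25,0.3],1]
    - [[0,0,0],[-0.14,0.36,0.45],1]
    - [[0,0,0],[-0.18,0.47,0.61],1]
    - [[0,0,0],[-0.22,0.58,0.78],1]
    - [[0,0,0],[-0.26,0.68,0.95],1]
    - [[0,0,0],[-0.29,0.77,1.12],1]
    - [[0,0,0],[-0.32,0.86,1.3],1]
    - [[0,0,0],[-0.35,0.94,1.48],1]
    - [[0,0,0],[-0.38,1.01,1.67],1]

```text
time_s: 23.05
position: [544.2, -44.5, 148.9]
orientation: [2.716, 0.652, -0.052]
wrist_force: [-0.1, 3.3, 0.9]
finger_gap: 0.2
grip_force: 1.4
```

```bash
python3 path.py 84 10 6
```

```text
t 23.05 tip 32.2 30.3 185.8 r 151.28691285104605 a 0.7203845313876935 F [-0.1  3.3  0.9] q [ 0.02  0.31 -0.18  1.04 -0.35  2.68]
[-0.03, 0.06, 0.19]
[-0.05, 0.12, 0.38]
[-0.07, 0.17, 0.57]
[-0.09, 0.21, 0.77]
[-0.1, 0.25, 0.96]
[-0.11, 0.28, 1.16]
[-0.12, 0.3, 1.36]
[-0.12, 0.31, 1.56]
[-0.13, 0.32, 1.76]
[-0.13, 0.32, 1.96]
```

Call:
play_rows:
  commands:
    - [[0,0,0],[-0.03,0.06,0.19],1]
    - [[0,0,0],[-0.05,0.12,0.38],1]
    - [[0,0,0],[-0.07,0.17,0.57],1]
    - [[0,0,0],[-0.09,0.21,0.77],1]
    - [[0,0,0],[-0.1,0.25,0.96],1]
    - [[0,0,0],[-0.11,0.28,1.16],1]
    - [[0,0,0],[-0.12,0.3,1.36],1]
    - [[0,0,0],[-0.12,0.31,1.56],1]
    - [[0,0,0],[-0.13,0.32,1.76],1]
    - [[0,0,0],[-0.13,0.32,1.96],1]

```text
time_s: 23.88
position: [547.6, -74.0, 97.1]
orientation: [2.716, 0.652, -0.052]
wrist_force: [0.3, 2.2, 2.2]
finger_gap: 0.0
grip_force: 1.3
```

```bash
python3 path.py 84 10 4
```

```text
t 23.8833 tip 32.0 0.7 133.9 r 151.09367955013872 a 0.32258772456523327 F [0.3 2.2 2.2] q [-0.03  0.34 -0.28  0.89 -0.35  2.63]
[0.0, -0.01, 0.13]
[0.0, -0.01, 0.27]
[0.01, -0.03, 0.4]
[0.01, -0.04, 0.53]
[0.02, -0.06, 0.66]
[0.03, -0.08, 0.8]
[0.04, -0.11, 0.93]
[0.05, -0.13, 1.06]
[0.06, -0.17, 1.19]
[0.07, -0.2, 1.31]
```

Call:
play_rows:
  commands:
    - [[0,0,0],[0,-0.01,0.13],1]
    - [[0,0,0],[0,-0.02,0.27],1]
    - [[0,0,0],[0.01,-0.03,0.4],1]
    - [[0,0,0],[0.01,-0.04,0.53],1]
    - [[0,0,0],[0.02,-0.06,0.66],1]
    - [[0,0,0],[0.03,-0.08,0.8],1]
    - [[0,0,0],[0.04,-0.11,0.93],1]
    - [[0,0,0],[0.05,-0.13,1.06],1]
    - [[0,0,0],[0.06,-0.17,1.19],1]
    - [[0,0,0],[0.07,-0.2,1.31],1]

```text
time_s: 24.72
position: [548.5, -81.1, 58.0]
orientation: [2.716, 0.653, -0.052]
wrist_force: [0.0, 0.7, 2.1]
finger_gap: 0.0
grip_force: 1.3
```

```bash
python3 path.py 80 8 2
```

```text
t 24.7167 tip 32.0 -6.5 94.9 r 150.76292647730077 a 0.05906742198895956 F [0.  0.7 2.1] q [-0.05  0.38 -0.34  0.79 -0.34  2.61]
[0.01, -0.02, 0.06]
[0.01, -0.04, 0.13]
[0.02, -0.06, 0.19]
[0.03, -0.08, 0.25]
[0.04, -0.1, 0.32]
[0.04, -0.12, 0.38]
[0.05, -0.14, 0.44]
[0.06, -0.16, 0.47]
```

Call:
play_rows:
  commands:
    - [[0,0,0],[0.01,-0.02,0.06],1]
    - [[0,0,0],[0.01,-0.04,0.12],1]
    - [[0,0,0],[0.01,-0.04,0.12],1]

```text
time_s: 24.97
position: [548.2, -81.2, 54.3]
orientation: [2.716, 0.653, -0.052]
wrist_force: [0.8, 0.7, 0.6]
finger_gap: 0.2
grip_force: 0.4
```

Call:
play_rows:
  commands:
    - [[0,0,0],[0.01,-0.03,0.07],1]
    - [[0,0,0],[0.01,-0.03,0.07],1]

```text
time_s: 25.13
position: [548.3, -81.1, 52.2]
orientation: [2.716, 0.653, -0.052]
wrist_force: [0.6, 0.1, 2.1]
finger_gap: -0.2
grip_force: 0.7
```

Call:
play_rows:
  commands:
    - [[0,0,0],[0.01,-0.02,0.05],1]
    - [[0,0,0],[0.01,-0.02,0.05],1]

```text
time_s: 25.3
position: [548.5, -81.2, 51.4]
orientation: [2.715, 0.652, -0.052]
wrist_force: [-0.9, -0.5, 6.8]
finger_gap: 0.2
grip_force: 3.1
```

Call:
play_rows:
  commands:
    - [[0,0,0],[0,-0.01,0.03],1]
    - [[0,0,0],[0,-0.01,0.03],1]

```text
time_s: 25.47
position: [548.6, -81.3, 51.2]
orientation: [2.714, 0.652, -0.051]
wrist_force: [-2.8, 1.8, 10.9]
finger_gap: 0.2
grip_force: 5.3
```

The buffers are reached, with the force rising while the tip stalls. I press a little more and hold briefly.

Call:
play_rows:
  commands:
    - [[0,0,0],[0.01,-0.01,0.03],1]
    - [[0,0,0],[0.01,-0.02,0.05],1]
    - [[0,0,0],[0.01,-0.02,0.05],1]
    - [[0,0,0],[0.01,-0.02,0.05],1]
    - [[0,0,0],[0.01,-0.02,0.05],1]

```text
time_s: 25.88
position: [548.7, -81.3, 50.9]
orientation: [2.713, 0.652, -0.05]
wrist_force: [-6.9, 3.6, 19.6]
finger_gap: -0.4
grip_force: 9.8
```

Call:
play_rows:
  commands:
    - [[0,0,0],[0,0,-0.1],1]
    - [[0,0,0],[0,0,-0.3],1]
    - [[0,0,0],[0,0,-1],1]
    - [[0,0,0],[0,0,-2],1]
    - [[0,0,0],[0,0,-3],1]
    - [[0,0,0],[0,0,-4],1]
    - [[0,0,0],[0,0,-5],1]
    - [[0,0,0],[0,0,-5],1]
    - [[0,0,0],[0,0,-5],1]

```text
time_s: 26.63
position: [542.8, -29.1, 190.5]
orientation: [2.716, 0.653, -0.047]
wrist_force: [0.6, -0.8, 0.1]
finger_gap: -0.1
grip_force: 0.0
```

```bash
python3 - <<'E'
from h import *
rel(W(32,-300,250))
a=capture('scene').astype(int);b=cv2.imread('pics/scene0.png')[...,::-1].astype(int)
m=((a.max(2)-a.min(2)<30)&(a.mean(2)>110)).astype(np.uint8)
# predicted flat-cage corners in scene, at z=86 (down), hinge y 144
for x,y in((-68,144),(132,144),(132,-26),(-68,-26)):print((x,y),np.round(proj('scene',W(x,y,86)),1))
q=np.array([proj('scene',W(x,y,86)) for x,y in((-68,144),(132,144),(132,-26),(-68,-26))]).astype(np.int32)
k=np.zeros_like(m);cv2.fillConvexPoly(k,q,1);print('fill of flat outline',m[k>0].mean(), 'above (z 95..240 strip)')
for x in(-40,30,100):print([a[int(v),int(u)].tolist() for u,v in(proj('scene',W(x,134,z)) for z in(150,200,240))])
# edge profile: brightness along chassis y across free edge at x=100
for x in(60,120):print(x,[(y,int(a[int(round(v)),int(round(u))].mean())) for y in range(-60,0,4) for u,v in[proj('scene',W(x,y,86))]])
E
```

```text
t 26.6333 tip [ 32.7  45.8 227.3] q [ 0.05  0.29 -0.1   1.15 -0.35  2.71] F [ 0.6 -0.8  0.1]
turn [18.9  6.5 -0. ] shift [-3.67  9.99  3.16]
(-68, 144) [348.6 172.3]
(132, 144) [321.5 223.3]
(132, -26) [246.6 207. ]
(-68, -26) [283.9 161. ]
fill of flat outline 0.9151254117050924 above (z 95..240 strip)
[[131, 130, 125], [10, 71, 50], [10, 103, 76]]
[[76, 77, 76], [100, 111, 101], [10, 115, 82]]
[[160, 160, 157], [162, 159, 156], [122, 129, 121]]
60 [(-60, 50), (-56, 49), (-52, 38), (-48, 39), (-44, 39), (-40, 37), (-36, 45), (-32, 57), (-28, 64), (-24, 184), (-20, 236), (-16, 235), (-12, 232), (-8, 231), (-4, 231)]
120 [(-60, 72), (-56, 74), (-52, 53), (-48, 56), (-44, 38), (-40, 39), (-36, 33), (-32, 28), (-28, 19), (-24, 161), (-20, 237), (-16, 231), (-12, 233), (-8, 230), (-4, 232)]
```

```bash
python3 -c "
from station import sign_off
print(sign_off())"
```

```text
the job is handed in; nothing more can be done
None
```

The job is handed in: I held over the battery, then the memory module, for just over 2 s each at about 26–28 mm, then pushed the cage down flat with the closed fingertips and moved clear at about 27 s of 64 s; along the way I found the true fingertips sit 39 mm above the reported tool point and corrected for it with one touch on the bare bench (about 40 N at the wrist).

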